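Spread the tomatoes on the ripening tray

ROBOT

A 7-joint arm with a two-finger parallel gripper is mounted at the origin on the work surface. World frame = base frame: x ahead of the robot, y to its left, z up, the work surface at z = 0. Lengths are in m, angles in rad, forces in N, time in s.
With the tool pointing down it reaches from about 0.4 to 0.875 m from the base axis. Payload 6.5 kg.
Tool frame: the origin (TCP) lies between the finger pads; the fingertips stand 11 mm ahead of it and the grasp point (between the pads) lies 8 mm behind it; z points along the fingers, x is the direction in which the jaws open and shut, and the axes are right-handed (so a half turn about z gives the same grasp; the last joint's range is limited). The gripper opens to 85 mm and grips with 20 to 120 N. Pads are 22 mm wide; open, the fingers measure 114 mm over their backs; the gripper's body (76 mm by 85 mm) begins 54 mm behind the grasp point. The pads swing forward as they close: fully open they stand 13 mm farther back than shut.
Start: joints at [-1.177, 0.536, -0.004, 1.538, 0.003, 1.067, -0.071], TCP at [0.288, 0.582, 0.242] pointing down, gripper open.
Joint ranges: [-2.7, 2.7], [-0.37, 2.16], [-1.27, 1.26], [0.24, 2.4], [-1.31, 4.45], [0.19, 1.91], [-2.76, 2.76]. Speed limits (rad/s): [2.39, 2.39, 3.14, 3.14, 3.14, 3.14, 3.14].

INTERFACE

Orientations are given as a 3x3 rotation matrix whose columns are the frame's x, y, z axes.
In Python, from cell import arm gives the robot as it stands.
- The arm moves only by the tool jog_arm, never from a script. Its argument "deltas" is a list of rows, each a list of 3 entries, a list of its own where there are three numbers: the opening, from -1 (shut) to 1 (fully open), then the shift along the tool's x, y, z in m, then the turn about the tool's z in degrees. In form: [[jaw, [dx, dy, dz], yaw], ...]. A call has 1 to 10 rows; each row shifts and turns the commanded pose from where the row before left it, along the tool's axes as they then stand; what a row does not reach is not made up. A row lasts 1/12 s, in which the tool goes at most 41.7 mm and 7.16 degrees, less where a joint would pass 70% of its speed; a pose out of reach is approached as far as the arm can. A call is refused whole if a number of a shift passes 0.0417 or a number of a turn 7.16, either way. A call with a gripper value outside its range is refused whole. The fingers move at their own pace and stop on an object; "force" is the grip in N (left out, the last holds). Time passes only in rows, so rows that do not move let the fingers close. It gives the time, the measured TCP pose, the force and the opening at its end, in the units of the state.
- arm.observe(): the state, without advancing time (a new reading comes with each control period).
- arm.snapshot(name): name is "scene" or "top"; returns a dict with "frame" (384x512x3 uint8, blue, green, red), "fx", "fy", "cx", "cy" (pixels), "position" and "attitude" of the camera in the world. Camera axes: x right, y down, z forward; pixel columns grow to the right and rows downward; lengths in m; the calibration is good to about 2 mm. A picture is of the moment at which its call begins. There is no depth.
- arm.close_job(): hands the job in, once; it reports no verdict.
Trained networks look in the newest picture that a camera, given by its name, has taken for a name from the list of things; names that differ only in an ending like _2 or _b are one class to them, and where a whole thing is asked for, a point or a joint stands for the part that bears it (a point fixed in the world has none). Each returns a list of dicts, best first, with "score" (0 to 1); they miss things now and then, are a little off and sometimes report something else, mostly with a low value. They report only what shows in the picture. A call takes as long as a camera call. They do not tell look-alikes from the thing itself.
- arm.cut_out(camera, target): "region" (384x512 bool, what is visible of it) and "centre" ([column, row] in pixels, amid what is visible of it).
The state is a dict: "clock": time; "joint_positions": joint angles; "qvel": joint speeds; "tau": joint torques, N m; "tcp_pos": TCP position; "ee_rot": TCP orientation; "force": force on the tool from outside, world axes, zero at the start; "moment": the same for the moment, N m; "finger_gap": finger opening in m.
Only numpy, scipy, OpenCV 4.12 (cv2) and the standard library are available. Lean on these libraries where they do the work, as an engineer would, in place of code of your own. Each camera call takes 0.05 s, during which the arm holds its last target. There are 200 camera calls.

TASK

The six tomatoes were tipped in a heap towards one end of the ripening tray. Spread them in a single even layer over the whole tray, with a finger's width (about 15 mm) of air between each and its neighbours, apple included, and no part of the tray left bare. They bruise easily, so nudge them apart with a light touch without gripping or pressing them, and leave the apple, and the jars and bottle around the tray, where they are.

Things in the scene. Friction and masses are not known exactly. Their poses are not given: they have to be found in the camera images.
- tray: Stackable pine ripening tray standing firm on the white shelf. Inside 220 mm (its x) by 320 mm (its y); sides 12 mm thick, 36 mm high above the shelf; posts at the four corners, outside the long sides, 52 mm high. Slatted floor, its top 10 mm above the shelf, gaps under 3 mm. Origin at the centre of the underside, z up.
- tomato0: Orange tomato, squat, four rounded lobes, 52 mm across and 38 mm high, small green calyx on top, 70 to 120 g. Origin at its middle: 19 mm above whatever it stands on; z towards the calyx. At the start it lies in the lower layer of the heap. It bruises if the hand presses or pushes it with more than 15 N, so it cannot be gripped; on the tray floor about 1 N slides it, and it stays where it is left.
- tomato1: Red tomato, squat, four rounded lobes, 52 mm across and 38 mm high, small green calyx on top, 70 to 120 g. Origin at its middle: 19 mm above whatever it stands on; z towards the calyx. At the start it lies in the lower layer of the heap. It bruises if the hand presses or pushes it with more than 15 N, so it cannot be gripped; on the tray floor about 1 N slides it, and it stays where it is left.
- tomato2: Yellow tomato, squat, four rounded lobes, 52 mm across and 38 mm high, small green calyx on top, 70 to 120 g. Origin at its middle: 19 mm above whatever it stands on; z towards the calyx. At the start it lies in the lower layer of the heap. It bruises if the hand presses or pushes it with more than 15 N, so it cannot be gripped; on the tray floor about 1 N slides it, and it stays where it is left.
- tomato3: Red tomato, squat, four rounded lobes, 52 mm across and 38 mm high, small green calyx on top, 70 to 120 g. Origin at its middle: 19 mm above whatever it stands on; z towards the calyx. At the start it lies in the lower layer of the heap. It bruises if the hand presses or pushes it with more than 15 N, so it cannot be gripped; on the tray floor about 1 N slides it, and it stays where it is left.
- tomato4: Green tomato, squat, four rounded lobes, 52 mm across and 38 mm high, small green calyx on top, 70 to 120 g. Origin at its middle: 19 mm above whatever it stands on; z towards the calyx. At the start it lies in the lower layer of the heap. It bruises if the hand presses or pushes it with more than 15 N, so it cannot be gripped; on the tray floor about 1 N slides it, and it stays where it is left.
- tomato5: Dark red tomato, squat, four rounded lobes, 52 mm across and 38 mm high, small green calyx on top, 70 to 120 g. Origin at its middle: 19 mm above whatever it stands on; z towards the calyx. At the start it lies on top of the heap, its middle about 52 mm above the tray floor. It bruises if the hand presses or pushes it with more than 15 N, so it cannot be gripped; on the tray floor about 1 N slides it, and it stays where it is left.
- apple: Ripe green apple, 66 mm across, 54 mm high, 160 g, standing in the tray near the end of the tray's +y; it stays there. Origin at its middle, 27 mm above the tray floor.
- jar_plum: Jar of dark plum preserve, brass lid, 72 mm across, 115 mm high. Origin at the centre of its base. To be left alone.
- jar_amber: Jar of amber preserve, brass lid, 72 mm across, 115 mm high. Origin at the centre of its base. To be left alone.
- jar_small: Small jar of cherry preserve, red lid, 60 mm across, 85 mm high. Origin at the centre of its base. To be left alone.
- vinegar: Green vinegar bottle, 66 mm across, 210 mm high. Origin at the centre of its base. To be left alone.
- sixth0 (a point): Point on the tray floor at the middle of one of six equal parts of the tray (two across, three along): tray x -55 mm, tray y -107 mm.
- sixth1 (a point): Point on the tray floor at the middle of one of six equal parts of the tray (two across, three along): tray x +55 mm, tray y -107 mm.
- sixth2 (a point): Point on the tray floor at the middle of one of six equal parts of the tray (two across, three along): tray x -55 mm, tray y 0 mm.
- sixth3 (a point): Point on the tray floor at the middle of one of six equal parts of the tray (two across, three along): tray x +55 mm, tray y 0 mm.
- sixth4 (a point): Point on the tray floor at the middle of one of six equal parts of the tray (two across, three along): tray x -55 mm, tray y 107 mm.
- sixth5 (a point): Point on the tray floor at the middle of one of six equal parts of the tray (two across, three along): tray x +55 mm, tray y 107 mm.
Things that resemble listed ones, but are neither listed nor needed, are in the scene too. Leave any blue or turquoise look-alike of the tomato0 alone. Leave any white look-alike of the tomato5 alone.

How it is judged:
By the outcome, as a careful person would: the job done as asked, in the order asked, and still so for the second after the job is handed in, with the robot touching nothing.
It also fails if it takes over 72 s, if anything falls off the work surface, if the arm or the gripper's body presses on something with over 40 N, if the wrist force passes 120 N, or if a joint passes its speed limit or range.

## Working session

There is one attempt and no reset: what is moved stays moved. The work goes in short steps, Python scripts to look and compute and a tool call to move; the robot and the scene stay as the last step left them, time stands still between calls to the robot, and variables do not carry over. Pictures are saved under pics/ and viewed, about 8 in all and at most 12, crops included, and the job is handed in when it is done.

Besides the shell and the picture viewer there is one more tool, called after "Call:" as name([rows], argument=value, ...), one row to a line, values as JSON. jog_arm: Moves the arm, as the interface text tells. Its arguments: {"type":"object","properties":{"deltas":{"type":"array","items":{"type":"array"}},"force":{"type":"number"}},"required":["deltas"]}

```bash
mkdir -p pics; cat > h.py <<'E'
import numpy as np, cv2
from cell import arm
def ray(s,px):
    R=np.array(s["attitude"]); 
    if R.shape!=(3,3):
        from scipy.spatial.transform import Rotation as Ro; R=Ro.from_quat(R).as_matrix()
    d=R@np.array([(px[0]-s["cx"])/s["fx"],(px[1]-s["cy"])/s["fy"],1]); return np.array(s["position"]),d
def at(s,px,z):
    o,d=ray(s,px); return o+d*(z-o[2])/d[2]
def proj(s,p):
    R=np.array(s["attitude"]); c=R.T@(np.array(p)-np.array(s["position"])); return np.array([s["fx"]*c[0]/c[2]+s["cx"],s["fy"]*c[1]/c[2]+s["cy"]])
E
python3 - <<'E'
from h import *
ims=[]
for n in("scene","top"):
    s=arm.snapshot(n); ims.append(s["frame"]); print(n,s["position"],np.round(s["attitude"],3).tolist(),s["fx"],s["cx"],s["cy"])
    cv2.imwrite(f"pics/{n}0.png",s["frame"])
    for t in["tray","tomato0","tomato1","tomato2","tomato3","tomato4","tomato5","apple","jar_plum","jar_amber","jar_small","vinegar"]:
        print(t,[(round(d["score"],2),np.round(d["centre"]).tolist(),int(d["region"].sum())) for d in arm.cut_out(n,t)][:4])
print(arm.observe())
E
```

```text
scene [1.25226612 0.48319144 0.77315426] [[-0.556, 0.535, -0.636], [0.831, 0.344, -0.437], [-0.015, -0.772, -0.636]] 467.90626206509813 248.1069798384883 197.2838043974468
tray [(0.84, [259.0, 224.0], 10080)]
tomato0 [(0.76, [230.0, 199.0], 274), (0.73, [210.0, 200.0], 292), (0.69, [176.0, 186.0], 255), (0.64, [218.0, 187.0], 123)]
tomato1 [(0.76, [230.0, 199.0], 274), (0.73, [210.0, 200.0], 292), (0.69, [176.0, 186.0], 255), (0.64, [218.0, 187.0], 123)]
tomato2 [(0.76, [230.0, 199.0], 274), (0.73, [210.0, 200.0], 292), (0.69, [176.0, 186.0], 255), (0.64, [218.0, 187.0], 123)]
tomato3 [(0.76, [230.0, 199.0], 274), (0.73, [210.0, 200.0], 292), (0.69, [176.0, 186.0], 255), (0.64, [218.0, 187.0], 123)]
tomato4 [(0.76, [230.0, 199.0], 274), (0.73, [210.0, 200.0], 292), (0.69, [176.0, 186.0], 255), (0.64, [218.0, 187.0], 123)]
tomato5 [(0.76, [230.0, 199.0], 274), (0.73, [210.0, 200.0], 292), (0.69, [176.0, 186.0], 255), (0.64, [218.0, 187.0], 123)]
apple [(0.82, [280.0, 239.0], 605)]
jar_plum [(0.85, [382.0, 242.0], 1073)]
jar_amber [(0.69, [119.0, 178.0], 1333), (0.29, [256.0, 219.0], 9
[... 1383 characters left out ...]
.00260913,
        1.06728789, -0.07118735]), 'qvel': array([-0.00097134,  0.00049892,  0.0012502 , -0.0015497 , -0.00024523,
        0.00016187,  0.00095035]), 'tau': array([ 4.52032082e-04, -5.83326745e+01,  1.04817968e+00, -2.59435648e+01,
        1.24618967e-02,  1.77478920e-03, -1.68373799e-05]), 'tcp_pos': array([0.28843331, 0.5824943 , 0.24229127]), 'ee_rot': array([[ 4.43698813e-01,  8.96175967e-01,  2.35653432e-05],
       [ 8.96175967e-01, -4.43698813e-01,  3.49535931e-06],
       [ 1.35883718e-05,  1.95678074e-05, -1.00000000e+00]]), 'force': array([-0.16279224, -0.13421352,  0.0467034 ]), 'moment': array([-0.03482859, -0.00626589, -0.01712324]), 'finger_gap': 0.08535590702568044}
```

View pics/top0.png

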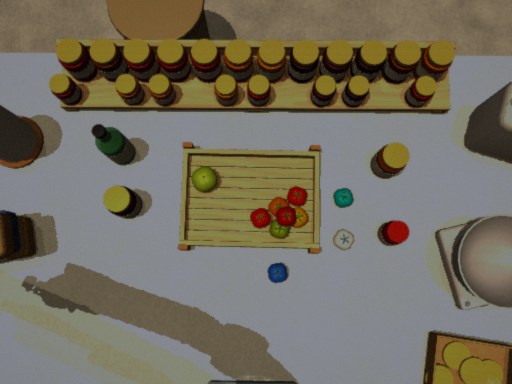

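View pics/scene0.png

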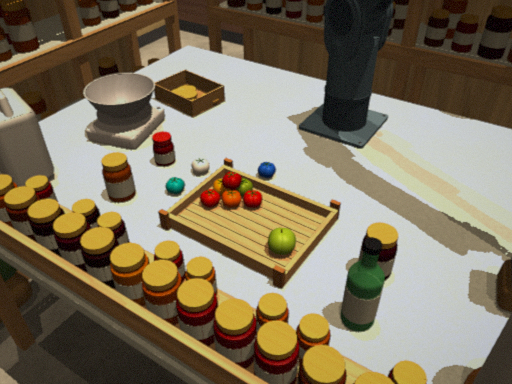

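The top view shows the heap at about (260–300, 195–230), the apple at (205,179), and the tray at cols 183–320, rows 148–250. The look-alikes are turquoise (344,198), white (344,239) and blue (278,273). All three are outside the tray, so I'll leave them alone. Next I measure the tray and the tomatoes.

```bash
cat >> h.py <<'E'
from scipy.optimize import minimize
def tray_fit(s,posts):
    # posts: pixel centres of post tops -> world at z=.052, order (+x+y),(+x-y),(-x+y),(-x-y)
    W=[at(s,p,.052)[:2] for p in posts]; return np.array(W)
E
python3 - <<'E'
from h import *
s=arm.snapshot("top"); f=s["frame"]
hsv=cv2.cvtColor(f,cv2.COLOR_BGR2HSV)
x0,y0,x1,y1=170,135,335,262
c=cv2.resize(f[y0:y1,x0:x1],None,fx=4.8,fy=4.6,interpolation=cv2.INTER_CUBIC)
W=tray_fit(s,[(187,146),(315,148),(184,246),(315,249)])
print(W.round(3),np.linalg.norm(W[0]-W[1]),np.linalg.norm(W[2]-W[3]),np.linalg.norm(W[0]-W[2]))
for d in arm.cut_out("top","tomato0"):
    print(round(d["score"],2),np.round(d["centre"]),at(s,d["centre"],.035)[:2].round(3))
cv2.imwrite("pics/c1.png",c)
E
```

```text
[[ 0.679  0.168]
 [ 0.676 -0.152]
 [ 0.43   0.168]
 [ 0.426 -0.149]] 0.3195618645787773 0.31733980358881503 0.24898689269380933
0.81 [260. 217.] [ 0.503 -0.015]
0.8 [343. 237.] [ 0.455 -0.221]
0.75 [286. 218.] [ 0.503 -0.081]
0.74 [278. 273.] [ 0.367 -0.06 ]
0.6 [341. 199.] [ 0.55  -0.218]
0.53 [300. 217.] [ 0.505 -0.115]
0.53 [278. 232.] [ 0.467 -0.061]
```

View pics/c1.png

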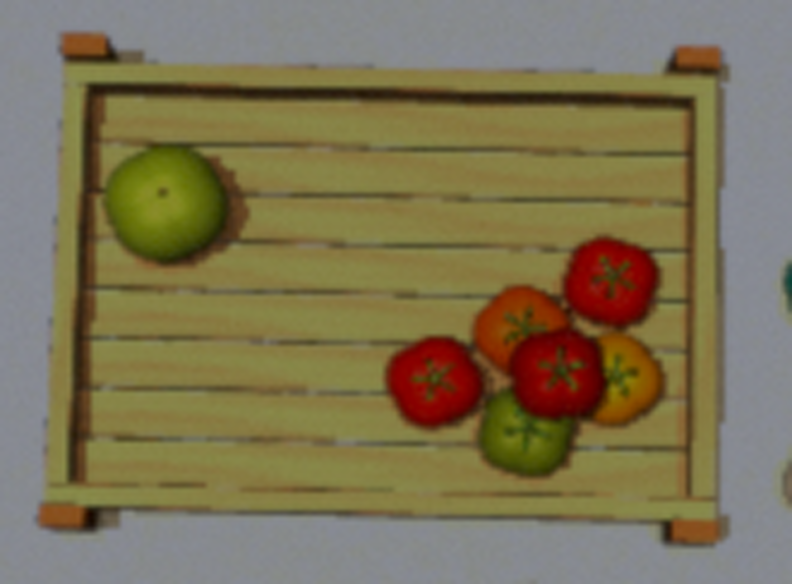

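```bash
cat >> h.py <<'E'
import json,os
T=json.load(open("tray.json")) if os.path.exists("tray.json") else None
def t2w(p): 
    c,s_=np.cos(T[2]),np.sin(T[2]); return np.array([T[0]+c*p[0]-s_*p[1],T[1]+s_*p[0]+c*p[1]])
def w2t(p):
    d=np.array(p[:2])-T[:2]; c,s_=np.cos(T[2]),np.sin(T[2]); return np.array([c*d[0]+s_*d[1],-s_*d[0]+c*d[1]])
def look(save=None,grid=True):
    s=arm.snapshot("top"); out=[]
    for d in arm.cut_out("top","tomato0"):
        m=d["region"]; col=np.median(cv2.cvtColor(s["frame"],cv2.COLOR_BGR2HSV)[m],axis=0)
        (c,r)=cv2.minEnclosingCircle(np.argwhere(m)[:,::-1].astype(np.float32))
        w=at(s,c,.031); t=w2t(w)
        if abs(t[0])<.12 and abs(t[1])<.17: print("t",(t*1000).round().astype(int),"w",(w[:2]*1000).round().astype(int),"r",round(r,1),"hsv",col.astype(int),round(d["score"],2))
    o=arm.observe(); print("clock",round(o["clock"],2),"tcp",o["tcp_pos"].round(4),"F",o["force"].round(1),"gap",round(o["finger_gap"],3))
    if save:
        f=s["frame"][135:262,170:335]; cv2.imwrite(save,cv2.resize(f,None,fx=4.8,fy=4.6,interpolation=cv2.INTER_CUBIC))
    return s
E
python3 - <<'E'
import h; from h import *
s=arm.snapshot("top")
cr=lambda u,v:(170+u/4.8,135+v/4.6)
W=np.array([at(s,cr(*q),.036)[:2] for q in [(65,66),(718,78),(48,503),(716,520)]])
I=np.array([at(s,cr(*q),.036)[:2] for q in [(88,85),(693,97),(70,483),(690,500)]])
sg=np.array([[1,1],[1,-1],[-1,1],[-1,-1]])
print(W.round(3),I.round(3))
def res(p):
    c,q=np.cos(p[2]),np.sin(p[2]);R=np.array([[c,-q],[q,c]])
    return sum((((sg*L)@R.T+p[:2]-M)**2).sum() for L,M in(((.122,.172),W),((.11,.16),I)))
r=minimize(res,[.55,0,0],method="Nelder-Mead",options=dict(xatol=1e-6,fatol=1e-10)); print(r.x,(r.fun/8)**.5)
json.dump(list(r.x),open("tray.json","w")); h.T=list(r.x)
for n,q,z in [("apple",(165,203),.045),("redA",(612,282),.031),("redB",(436,382),.031),("orange",(520,335),.031),("green",(525,432),.031),("yellow",(617,378),.031),("dark",(560,374),.064)]:
    w=at(s,cr(*q),z);print(n,(w[:2]*1000).round(),(h.w2t(w)*1000).round())
for i,p in enumerate([(-.055,-.107),(.055,-.107),(-.055,0),(.055,0),(-.055,.107),(.055,.107)]): print(i,h.t2w(p).round(3))
for t in ["jar_plum","vinegar","jar_amber","jar_small"]:
    d=arm.cut_out("top",t)[0]; print(t,at(s,d["centre"],.1)[:2].round(3))
E
```

```text
[[ 0.674  0.179]
 [ 0.67  -0.165]
 [ 0.435  0.18 ]
 [ 0.429 -0.162]] [[ 0.664  0.166]
 [ 0.659 -0.152]
 [ 0.445  0.169]
 [ 0.439 -0.148]]
[ 0.55184855  0.00839287 -0.01419844] 0.00172015327651368
apple [596. 123.] [ 43. 115.]
redA [ 557. -109.] [   7. -118.]
redB [502. -18.] [-50. -27.]
orange [528. -62.] [-23. -70.]
green [475. -64.] [-76. -74.]
yellow [ 505. -112.] [ -45. -121.]
dark [503. -80.] [-47. -89.]
0 [ 0.495 -0.098]
1 [ 0.605 -0.099]
2 [0.497 0.009]
3 [0.607 0.008]
4 [0.498 0.116]
5 [0.608 0.115]
jar_plum [0.522 0.306]
vinegar [0.668 0.334]
jar_amber [ 0.642 -0.32 ]
jar_small [ 0.465 -0.319]
```

Tray-frame positions in mm:

| Item | x | y |
|---|---|---|
| redA | 7 | -118 |
| redB | -50 | -27 |
| orange | -23 | -70 |
| green | -76 | -74 |
| yellow | -45 | -121 |
| dark red (on top) | -47 | -89 |
| apple | 43 | 115 |

Planned places: the apple keeps sixth5, dark goes to sixth4, redB to sixth3, green to sixth2, redA to sixth1, yellow to sixth0 and orange to (0,-53).

First I align the tool with the world axes, with the jaws shut.

Call:
jog_arm([
  [-1,[0,0,0],7.07],
  [-1,[0,0,0],7.07],
  [-1,[0,0,0],7.07],
  [-1,[0,0,0],7.07],
  [-1,[0,0,0],7.07],
  [-1,[0,0,0],7.07],
  [-1,[0,0,0],7.07],
  [-1,[0,0,0],7.07],
  [-1,[0,0,0],7.07],
], force=20)

```text
clock: 2.4
tcp_pos: [0.2883, 0.5825, 0.2423]
ee_rot: [[1.0, -0.006, -0.0], [-0.006, -1.0, 0.0], [-0.0, -0.0, -1.0]]
force: [0.4, -0.6, 0.1]
finger_gap: -0.0001
```

Call:
jog_arm([
  [-1,[0.0154,0.0373,0],0],
  [-1,[0.0154,0.0373,0],0],
  [-1,[0.0154,0.0373,0],0],
  [-1,[0.0154,0.0373,0],0],
  [-1,[0.0154,0.0373,0],0],
  [-1,[0.0154,0.0373,0],0],
  [-1,[0.0154,0.0373,0],0],
  [-1,[0.0154,0.0373,0],0],
  [-1,[0.0154,0.0373,0],0],
  [-1,[0.0154,0.0373,0],0],
])

```text
clock: 3.23
tcp_pos: [0.4431, 0.2079, 0.2427]
ee_rot: [[1.0, 0.001, 0.001], [0.001, -1.0, 0.001], [0.001, -0.001, -1.0]]
force: [0.8, 1.0, -0.9]
finger_gap: -0.0003
```

Call:
jog_arm([
  [-1,[0.0154,0.0373,0],0],
  [-1,[0.0154,0.0373,0],0],
  [-1,[0.0154,0.0373,0],0],
  [-1,[0.0154,0.0373,0],-0.3],
  [-1,[0,0,0.04],0],
  [-1,[0,0,0.04],0],
  [-1,[0,0,0.04],0],
  [-1,[0,0,0.04],0],
  [-1,[0,0,0.03],0],
  [-1,[0,0,0.01],0],
])

```text
clock: 4.07
tcp_pos: [0.5015, 0.0601, 0.0385]
ee_rot: [[1.0, 0.006, -0.006], [0.006, -1.0, -0.001], [-0.006, 0.001, -1.0]]
force: [-0.5, 0.4, 0.7]
finger_gap: 0.0003
```

Call:
jog_arm([
  [-1,[0,0,0],0],
  [-1,[0,0,0.004],0],
  [-1,[0,0,0.004],0],
  [-1,[0,0,0.003],0],
  [-1,[0,0,0.0],0],
])

```text
clock: 4.48
tcp_pos: [0.505, 0.0607, 0.0321]
ee_rot: [[1.0, 0.006, 0.002], [0.006, -1.0, 0.001], [0.002, -0.001, -1.0]]
force: [-0.3, 0.8, 0.0]
finger_gap: 0.0002
```

```bash
python3 -c "
from h import *
look('pics/c2.png')"
```

```text
t [-75 -73] w [476 -63] r 9.9 hsv [ 33 223  52] 0.82
t [-49 -25] w [503 -16] r 10.2 hsv [  1 251  73] 0.77
t [   8 -115] w [ 558 -107] r 10.1 hsv [  2 255 139] 0.72
t [-43 -89] w [507 -80] r 10.6 hsv [  1 255  98] 0.65
t [-17 -68] w [534 -59] r 8.9 hsv [  9 255  93] 0.55
t [ -45 -117] w [ 505 -108] r 10.1 hsv [ 18 255 145] 0.5
t [ 1 -2] w [553   7] r 87.1 hsv [ 24 130 154] 0.41
clock 4.58 tcp [0.5048 0.0606 0.0321] F [-0.1 -0.5  0.3] gap 0.0
```

Call:
jog_arm([
  [-1,[0,0,-0.03],0],
  [-1,[-0.015,0.027,0],0],
  [-1,[-0.015,0.027,0],0],
  [-1,[-0.0157,0.0275,0],0.3],
  [-1,[0,0,0],0],
  [-1,[0,0,0],0],
  [-1,[0,0,0.013],0],
  [-1,[0,0,0.013],0],
  [-1,[0,0,0],0],
])

```text
clock: 5.33
tcp_pos: [0.4589, -0.0201, 0.0342]
ee_rot: [[1.0, 0.002, -0.001], [0.002, -1.0, 0.001], [-0.001, -0.001, -1.0]]
force: [-0.7, 0.6, -0.2]
finger_gap: 0.0002
```

Call:
jog_arm([
  [-1,[0.006,0,0],0],
  [-1,[0.008,-0.002,0],0],
  [-1,[0.008,-0.002,0],0],
  [-1,[0.008,-0.002,0],0],
  [-1,[0.008,-0.002,0],0],
  [-1,[0.008,-0.002,0],0],
  [-1,[0.008,-0.003,0],0],
  [-1,[0.008,-0.003,0],0],
  [-1,[0.008,-0.003,0],0],
  [-1,[0,0,0],0],
])

```text
clock: 6.17
tcp_pos: [0.5316, -0.0013, 0.0355]
ee_rot: [[1.0, 0.002, 0.003], [0.002, -1.0, 0.0], [0.003, -0.0, -1.0]]
force: [1.3, -0.3, -0.2]
finger_gap: -0.0003
```

```bash
python3 -c "
from h import *
look('pics/c2.png')"
```

```text
t [-75 -72] w [475 -63] r 9.7 hsv [ 33 221  52] 0.84
t [   7 -116] w [ 557 -108] r 10.2 hsv [  2 250  78] 0.6
t [-42 -85] w [508 -76] r 10.8 hsv [  2 251  59] 0.58
t [-14 -71] w [537 -63] r 8.9 hsv [  9 255  94] 0.57
t [ -46 -119] w [ 504 -110] r 9.9 hsv [ 16 252  94] 0.48
clock 6.27 tcp [ 0.5296 -0.0023  0.0353] F [ 0.1 -0.6  0.2] gap -0.0
```

View pics/c2.png

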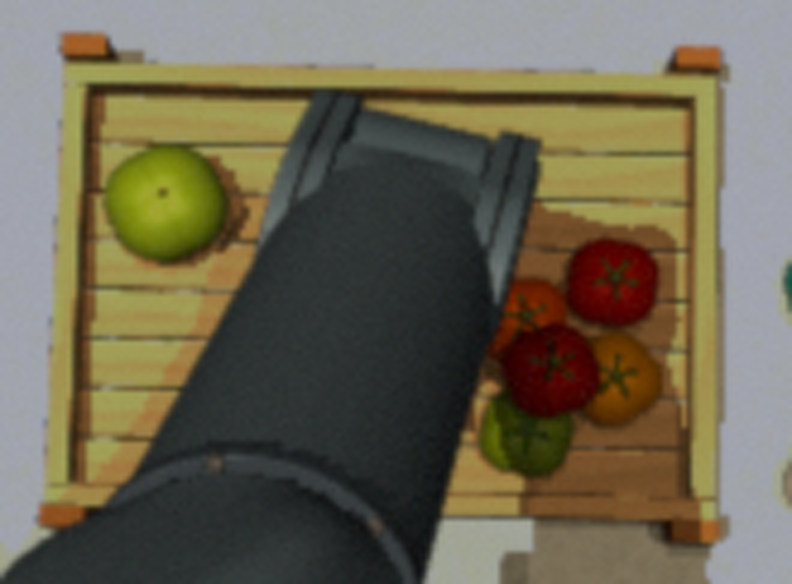

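```bash
cat >> h.py <<'E'
def look2(z=.031):
    s=arm.snapshot("scene")
    for d in arm.cut_out("scene","tomato0"):
        m=d["region"]; col=np.median(cv2.cvtColor(s["frame"],cv2.COLOR_BGR2HSV)[m],axis=0)
        (c,r)=cv2.minEnclosingCircle(np.argwhere(m)[:,::-1].astype(np.float32))
        t=w2t(at(s,c,z))
        if abs(t[0])<.12 and abs(t[1])<.17: print("S t",(t*1000).round().astype(int),"w",(t2w(t)*1000).round().astype(int),"r",round(r,1),"hsv",col.astype(int),round(d["score"],2))
E
python3 -c "
from h import *
look2()"
```

```text
S t [ -8 -68] w [543 -60] r 9.4 hsv [  9 255 116] 0.67
S t [ -72 -111] w [ 479 -102] r 10.0 hsv [  3 246  76] 0.57
S t [ 19 -21] w [571 -13] r 10.1 hsv [  2 251 100] 0.52
S t [  12 -115] w [ 562 -107] r 10.6 hsv [  2 249  96] 0.5
```

Call:
jog_arm([
  [-1,[-0.01,0,0],0],
  [-1,[-0.002,0.01,0],0],
  [-1,[0,0.009,0],0],
  [-1,[0.01,0,0],0],
  [-1,[0.009,-0.004,0],0],
  [-1,[0.009,-0.005,0],0],
  [-1,[0.009,-0.005,0],0],
  [-1,[0.007,-0.005,0],0],
  [-1,[0.004,-0.003,0],0],
  [-1,[0,0,0],0],
])

```text
clock: 7.2
tcp_pos: [0.5664, 0.0024, 0.0353]
ee_rot: [[1.0, 0.003, 0.001], [0.003, -1.0, 0.001], [0.001, -0.001, -1.0]]
force: [0.2, -0.1, -0.5]
finger_gap: 0.0001
```

```bash
python3 -c "
from h import *
look2();look()"
```

```text
S t [  13 -113] w [ 563 -105] r 9.8 hsv [  2 250  99] 0.8
S t [ 57 -10] w [608  -2] r 10.1 hsv [  2 253 107] 0.67
S t [ -5 -72] w [546 -63] r 8.2 hsv [  9 243  89] 0.65
S t [ -37 -121] w [ 513 -112] r 7.8 hsv [ 17 248 119] 0.51
S t [ -61 -115] w [ 489 -106] r 7.0 hsv [  2 255  79] 0.46
t [-42 -86] w [508 -77] r 10.9 hsv [  2 251  62] 0.74
t [-75 -74] w [476 -64] r 10.7 hsv [ 33 220  57] 0.67
t [   7 -116] w [ 558 -108] r 10.2 hsv [  2 250  80] 0.62
t [ -45 -118] w [ 505 -109] r 10.1 hsv [ 16 252  95] 0.59
t [-13 -69] w [537 -61] r 10.0 hsv [  9 252  82] 0.48
clock 7.4 tcp [5.647e-01 4.000e-04 3.520e-02] F [ 0.2 -0.4 -0.1] gap 0.0
```

Call:
jog_arm([
  [-1,[-0.004,0,0],0],
  [-0.53,[-0.004,0,-0.037],0],
  [-0.53,[0,0,-0.037],0],
  [-0.53,[-0.0135,0.0314,0],0],
  [-0.53,[-0.0134,0.0314,0],0],
  [-0.53,[-0.0134,0.0314,0],0],
  [-0.53,[-0.0134,0.0314,0],0],
  [-0.53,[0,0,0],0.2],
  [-0.53,[0,0,0.02],0],
  [-0.53,[0,0,0],0],
])

```text
clock: 8.23
tcp_pos: [0.5012, -0.1251, 0.0875]
ee_rot: [[1.0, -0.005, -0.003], [-0.005, -1.0, 0.001], [-0.003, -0.001, -1.0]]
force: [-0.8, 0.2, -0.1]
finger_gap: 0.02
```

```bash
python3 -c "
from h import *
look2(.064);look()
s=arm.snapshot('scene');cv2.imwrite('pics/s2.png',cv2.resize(s['frame'][120:270,130:350],None,fx=3.6,fy=3.6,interpolation=cv2.INTER_CUBIC))"
```

```text
S t [86 13] w [638  21] r 10.7 hsv [  2 253 168] 0.85
S t [-38 -81] w [513 -72] r 9.9 hsv [  2 255 118] 0.71
S t [-35 -45] w [516 -36] r 9.0 hsv [ 33 211  95] 0.65
S t [ 23 -42] w [574 -34] r 9.8 hsv [ 10 255 172] 0.62
S t [ 43 -89] w [593 -81] r 8.7 hsv [  1 255 158] 0.53
t [ 52 -11] w [603  -3] r 10.3 hsv [  2 255 130] 0.76
t [-42 -85] w [509 -76] r 10.3 hsv [  1 255  99] 0.72
t [-76 -62] w [475 -52] r 8.1 hsv [ 33 224  82] 0.59
t [-15 -70] w [536 -61] r 10.4 hsv [ 10 255 135] 0.48
clock 8.43 tcp [ 0.5036 -0.1246  0.0898] F [-0.4 -0.6 -0. ] gap 0.02
```

View pics/s2.png

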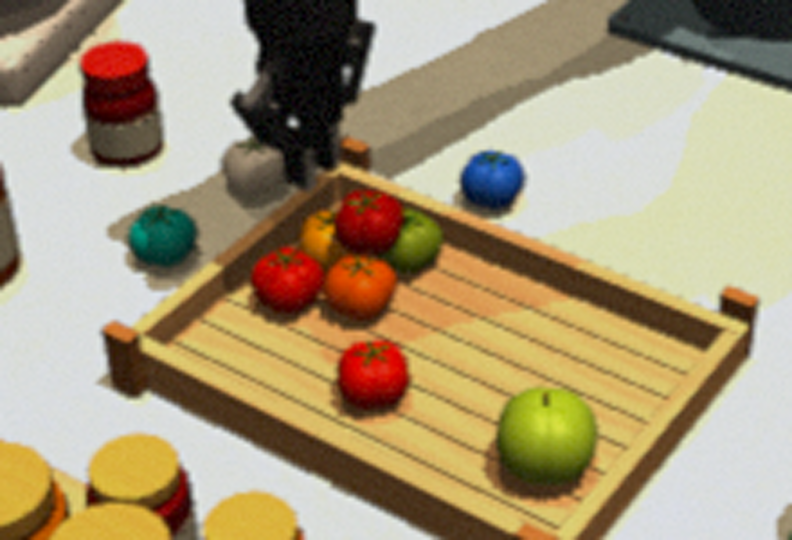

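The redB tomato stands clear near sixth3, and the fingers are behind the dark tomato, which still sits on top. I'll lower and slide it off towards +y.

Call:
jog_arm([
  [-0.53,[0.003,0,0.011],0],
  [-0.53,[0,0,0.01],0],
  [-0.53,[0,0,0],0],
  [-0.53,[0,-0.006,0],0],
  [-0.53,[0,-0.006,0],0],
  [-0.53,[0,-0.006,0],0],
  [-0.53,[0,-0.006,0],0],
  [-0.53,[0,-0.006,0],0],
  [-0.53,[0,-0.006,0],0],
  [-0.53,[0,-0.006,0],0],
])

```text
clock: 9.32
tcp_pos: [0.5067, -0.0821, 0.0685]
ee_rot: [[1.0, -0.003, 0.0], [-0.003, -1.0, 0.0], [0.0, -0.0, -1.0]]
force: [0.0, -0.6, -0.4]
finger_gap: 0.0203
```

```bash
python3 -c "
from h import *
look2(.031);look()"
```

```text
S t [59 -8] w [610  -1] r 9.9 hsv [  2 255 173] 0.81
S t [ -8 -61] w [543 -53] r 10.1 hsv [ 10 255 167] 0.76
S t [  13 -116] w [ 563 -108] r 9.7 hsv [  2 253 111] 0.74
S t [-73 -82] w [478 -73] r 10.0 hsv [  2 253 117] 0.67
S t [ -41 -117] w [ 509 -108] r 9.2 hsv [ 16 246  97] 0.62
S t [-67 -54] w [484 -45] r 7.6 hsv [ 33 207  86] 0.46
t [ 52 -10] w [604  -2] r 9.8 hsv [  1 255 137] 0.58
clock 9.52 tcp [ 0.5067 -0.0827  0.0684] F [ 0.3  0.2 -0. ] gap 0.02
```

Call:
jog_arm([
  [-0.53,[0,-0.006,0],0],
  [-0.53,[0,-0.006,0],0],
  [-0.53,[0,-0.006,0],0],
  [-0.53,[0,-0.006,0],0],
  [-0.53,[0,-0.006,0],0],
  [-0.53,[0,-0.006,0],0],
  [-0.53,[0,0,0],0],
])

```text
clock: 10.1
tcp_pos: [0.5067, -0.045, 0.0682]
ee_rot: [[1.0, -0.001, -0.0], [-0.001, -1.0, 0.001], [-0.0, -0.001, -1.0]]
force: [-0.2, 0.3, -0.2]
finger_gap: 0.02
```

```bash
python3 -c "
from h import *
look2(.031);look()
s=arm.snapshot('scene');cv2.imwrite('pics/s3.png',cv2.resize(s['frame'][120:270,130:350],None,fx=3.6,fy=3.6,interpolation=cv2.INTER_CUBIC))"
```

```text
S t [-82  54] w [471  63] r 10.1 hsv [  2 253 118] 0.88
S t [58 -9] w [610  -2] r 10.4 hsv [  2 255 172] 0.71
S t [  13 -116] w [ 563 -108] r 9.6 hsv [  2 251 104] 0.69
S t [-68 -72] w [483 -62] r 9.6 hsv [ 32 206  57] 0.55
S t [ -8 -65] w [542 -57] r 9.7 hsv [ 10 255 114] 0.51
S t [ -42 -118] w [ 508 -109] r 9.2 hsv [ 16 250 112] 0.48
t [1 1] w [553   9] r 87.2 hsv [ 24 130 151] 0.69
t [55 -3] w [607   5] r 9.0 hsv [  2 255 143] 0.68
t [ -50 -128] w [ 500 -119] r 8.4 hsv [ 16 246  84] 0.6
t [-84  56] w [468  66] r 9.7 hsv [  1 252  98] 0.6
clock 10.3 tcp [ 0.5066 -0.0473  0.0683] F [ 0.  -0.6 -0.4] gap 0.02
```

View pics/s3.png

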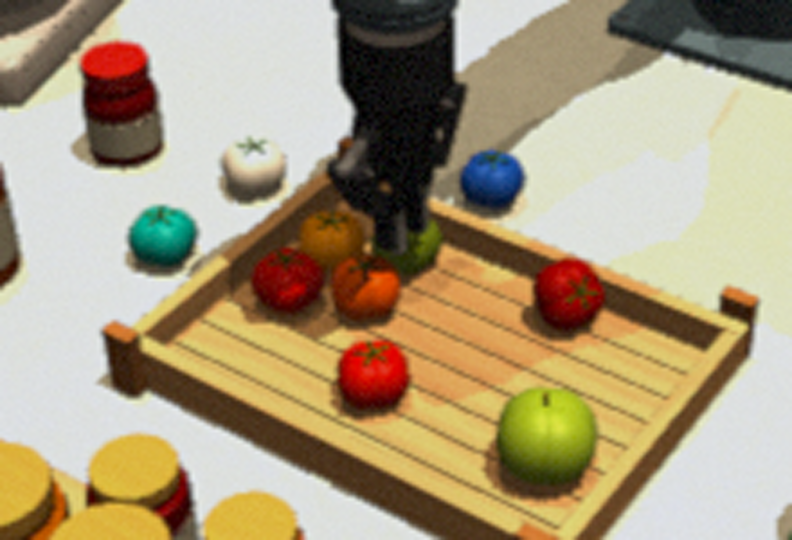

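Call:
jog_arm([
  [1,[0,-0.023,-0.01],0],
  [1,[0,-0.023,0],0],
  [1,[-0.0036,-0.023,0],0],
  [1,[0,0,0],0],
  [1,[0,0,0.02],0],
  [1,[0,0,0.02],0],
  [1,[0,0,0.012],0],
  [1,[0,0,0],0],
])

```text
clock: 11.02
tcp_pos: [0.5015, 0.0214, 0.0243]
ee_rot: [[1.0, -0.004, -0.004], [-0.004, -1.0, -0.001], [-0.004, 0.001, -1.0]]
force: [-1.2, -0.1, 0.3]
finger_gap: 0.0856
```

Call:
jog_arm([
  [1,[0,-0.007,0],0],
  [1,[0,-0.007,0],0],
  [1,[0,-0.007,0],0],
  [1,[0,-0.007,0],0],
  [1,[0,-0.007,0],0],
  [1,[0,0,0],0],
])

```text
clock: 11.52
tcp_pos: [0.5036, 0.0597, 0.0267]
ee_rot: [[1.0, -0.0, 0.001], [-0.0, -1.0, 0.001], [0.001, -0.001, -1.0]]
force: [-0.1, 1.1, -0.0]
finger_gap: 0.0854
```

```bash
python3 -c "
from h import *
look2(.031);look()"
```

```text
S t [-11 -66] w [540 -57] r 9.6 hsv [ 10 255 119] 0.86
S t [-74  76] w [479  85] r 10.1 hsv [  1 253 110] 0.82
S t [-68 -72] w [483 -63] r 9.0 hsv [ 33 209  70] 0.65
S t [60 -8] w [611   0] r 10.1 hsv [  2 255 174] 0.64
S t [  13 -116] w [ 563 -108] r 9.8 hsv [  2 255 165] 0.62
S t [ -44 -117] w [ 506 -108] r 9.2 hsv [ 18 255 206] 0.62
t [-17 -66] w [534 -57] r 9.9 hsv [  9 255  97] 0.82
t [-74 -72] w [477 -62] r 9.6 hsv [ 33 225  54] 0.71
t [ 52 -10] w [603  -2] r 9.7 hsv [  1 255 141] 0.7
t [ -45 -117] w [ 505 -108] r 10.1 hsv [ 19 255 152] 0.63
t [   7 -117] w [ 558 -109] r 10.5 hsv [  2 255 138] 0.59
clock 11.72 tcp [0.5034 0.0567 0.0264] F [-0.2  0.3 -0. ] gap 0.085
```

Call:
jog_arm([
  [1,[0,-0.007,0],0],
  [1,[0,-0.007,0],0],
  [1,[0.001,-0.007,0],0],
  [1,[0.002,-0.007,0],0],
  [1,[0.003,-0.006,0],0],
  [1,[0,0,0],0],
])

```text
clock: 12.22
tcp_pos: [0.5103, 0.0933, 0.0263]
ee_rot: [[1.0, -0.001, 0.001], [-0.001, -1.0, 0.001], [0.001, -0.001, -1.0]]
force: [-0.3, 0.5, 0.3]
finger_gap: 0.0854
```

```bash
python3 -c "
from h import *
look2(.031);look()"
```

```text
S t [-10 -64] w [541 -56] r 9.9 hsv [ 11 255 155] 0.86
S t [ 57 -10] w [608  -2] r 10.7 hsv [  2 255 172] 0.76
S t [  14 -115] w [ 564 -107] r 9.0 hsv [  1 255 171] 0.7
S t [-52 106] w [501 115] r 10.8 hsv [  1 251 129] 0.63
S t [ -43 -120] w [ 507 -111] r 8.7 hsv [ 19 255 209] 0.49
S t [-68 -72] w [483 -62] r 9.6 hsv [ 33 212  95] 0.48
t [   7 -116] w [ 557 -108] r 10.1 hsv [  2 255 138] 0.75
t [-17 -67] w [534 -58] r 10.2 hsv [ 11 255 147] 0.66
t [ 52 -10] w [604  -3] r 9.3 hsv [  1 255 146] 0.58
t [-74 -73] w [477 -64] r 10.0 hsv [ 33 224  90] 0.58
t [ -44 -118] w [ 506 -109] r 9.7 hsv [ 19 255 155] 0.54
clock 12.42 tcp [0.5094 0.0906 0.0263] F [-0.4  0.1  0.7] gap 0.086
```

Call:
jog_arm([
  [1,[-0.003,0.01,0],0],
  [1,[0,0.008,-0.027],0],
  [-1,[0,0,-0.027],0],
  [-1,[-0.0097,0.035,0],0],
  [-1,[-0.0097,0.035,0],0],
  [-1,[-0.0097,0.035,0],0],
  [-1,[-0.0097,0.035,0],0],
  [-1,[-0.0099,0.035,0],0],
  [-1,[0,0,0],0],
  [-1,[0,0,0],0],
])

```text
clock: 13.25
tcp_pos: [0.4556, -0.1053, 0.0805]
ee_rot: [[1.0, -0.01, -0.0], [-0.01, -1.0, -0.001], [-0.0, 0.001, -1.0]]
force: [0.2, 0.8, 0.6]
finger_gap: 0.0003
```

```bash
python3 -c "
from h import *
print(arm.observe()['tcp_pos'].round(4));look('pics/c4.png')"
```

```text
[ 0.4556 -0.1053  0.0805]
t [-61 101] w [493 110] r 10.2 hsv [  1 255 119] 0.82
t [-73 -71] w [478 -61] r 9.7 hsv [ 33 222  79] 0.7
t [-15 -67] w [536 -58] r 10.5 hsv [ 11 255 138] 0.64
t [ 52 -11] w [604  -4] r 9.9 hsv [  1 255 130] 0.55
t [  10 -109] w [ 560 -101] r 8.6 hsv [  1 255 131] 0.44
clock 13.35 tcp [ 0.4569 -0.1019  0.0803] F [-0.1  0.2 -0.7] gap 0.0
```

Call:
jog_arm([
  [-1,[0.001,0.001,0.015],-0.4],
  [-1,[0,0,0.015],0],
  [-1,[0,0,0.013],0],
  [-1,[0,0,0],0],
  [-1,[0,-0.005,0],0],
  [-1,[0,-0.007,0],0],
  [-1,[0.001,-0.007,0],0],
  [-1,[0.001,-0.007,0],0],
  [-1,[0.002,-0.007,0],0],
  [-1,[0,0,0],0],
])

```text
clock: 14.18
tcp_pos: [0.4629, -0.0675, 0.0376]
ee_rot: [[1.0, 0.007, 0.001], [0.007, -1.0, 0.001], [0.001, -0.001, -1.0]]
force: [0.2, -0.2, -0.9]
finger_gap: 0.0001
```

```bash
python3 -c "
from h import *
look2(.031);look()"
```

```text
S t [57 -8] w [609   0] r 10.1 hsv [  2 255 173] 0.91
S t [  12 -115] w [ 562 -107] r 10.3 hsv [  2 255 156] 0.86
S t [-52 103] w [501 112] r 10.6 hsv [  1 255 152] 0.81
S t [-59 -49] w [493 -39] r 9.8 hsv [ 33 211 104] 0.79
S t [-11 -66] w [540 -57] r 9.9 hsv [ 10 255 182] 0.49
S t [ -40 -118] w [ 510 -109] r 9.1 hsv [ 17 249 124] 0.48
t [ 51 -12] w [603  -4] r 10.1 hsv [  2 255 134] 0.75
t [  12 -118] w [ 562 -109] r 10.1 hsv [  3 247 126] 0.71
t [-1  2] w [551  10] r 87.0 hsv [ 25 128 152] 0.7
t [-61 101] w [492 111] r 10.1 hsv [  0 255 124] 0.62
clock 14.38 tcp [ 0.4623 -0.0699  0.0374] F [ 0.2  0.1 -0.4] gap -0.0
```

Call:
jog_arm([
  [-1,[0,0.007,0],0.4],
  [-1,[0.008,0,0],0],
  [-1,[0.009,0,0],0],
  [-1,[0.002,-0.007,0],0],
  [-1,[0.001,-0.008,0],0],
  [-1,[0.001,-0.009,0],0],
  [-1,[0.001,-0.009,0],0],
  [-1,[0.001,-0.009,0],0],
  [-1,[0.001,-0.006,0],0],
  [-1,[0,0,0],0],
])

```text
clock: 15.22
tcp_pos: [0.4863, -0.0264, 0.0372]
ee_rot: [[1.0, -0.0, -0.0], [-0.0, -1.0, 0.001], [-0.0, -0.001, -1.0]]
force: [-0.3, -0.1, 0.3]
finger_gap: -0.0003
```

```bash
python3 -c "
from h import *
look2(.031);look()"
```

```text
S t [58 -9] w [609  -2] r 10.4 hsv [  2 255 173] 0.79
S t [  14 -115] w [ 564 -107] r 10.9 hsv [  3 253 119] 0.76
S t [-11 -66] w [539 -57] r 10.1 hsv [ 10 255 123] 0.65
S t [-52 102] w [502 111] r 10.1 hsv [  1 255 157] 0.64
S t [ -41 -116] w [ 509 -107] r 10.1 hsv [ 16 247 116] 0.57
S t [-55   3] w [497  13] r 10.0 hsv [ 33 212 102] 0.51
t [-59 103] w [494 112] r 10.1 hsv [  0 255 125] 0.87
t [ -45 -116] w [ 505 -107] r 10.1 hsv [ 16 251  93] 0.68
t [   8 -116] w [ 558 -108] r 9.8 hsv [  1 252 117] 0.53
t [ 51 -11] w [603  -3] r 10.1 hsv [  2 255 138] 0.52
clock 15.42 tcp [ 0.486  -0.0291  0.0373] F [0.  0.2 0.9] gap -0.0
```

Call:
jog_arm([
  [-1,[0,0.01,0],0],
  [-1,[0.002,0.015,0],0],
  [-1,[0.003,0.015,0],0],
  [-1,[0,0,0],0],
  [-1,[0.006,-0.001,0],0],
  [-1,[0.006,-0.002,0],0],
  [-1,[0.006,-0.003,0],0],
  [-1,[0.006,-0.004,0],0],
  [-1,[0.004,-0.006,0],0],
  [-1,[0,0,0],0],
])

```text
clock: 16.25
tcp_pos: [0.5206, -0.0505, 0.0372]
ee_rot: [[1.0, 0.0, 0.001], [0.0, -1.0, 0.001], [0.001, -0.001, -1.0]]
force: [0.2, 0.7, 0.1]
finger_gap: 0.0001
```

```bash
python3 -c "
from h import *
look2(.031);look()"
```

```text
S t [ 58 -10] w [610  -2] r 10.5 hsv [  2 255 170] 0.85
S t [ 10 -57] w [561 -49] r 9.9 hsv [ 10 255 141] 0.75
S t [  14 -114] w [ 564 -106] r 10.3 hsv [  2 248  97] 0.74
S t [-52 103] w [501 112] r 10.6 hsv [  1 255 153] 0.68
S t [-54   2] w [497  12] r 10.4 hsv [ 33 213 107] 0.67
t [-59 102] w [494 112] r 9.9 hsv [  0 255 130] 0.54
t [53 -7] w [605   1] r 10.1 hsv [  3 250 135] 0.45
clock 16.45 tcp [ 0.5191 -0.0529  0.0373] F [-0.4 -0.1 -0.5] gap 0.0
```

Call:
jog_arm([
  [-1,[-0.005,0,0],0],
  [-1,[0,0.009,0],0],
  [-1,[0,0.009,0],0],
  [-1,[0.006,0,0],0],
  [-1,[0.004,-0.003,0],0],
  [-1,[0.003,-0.006,0],0],
  [-1,[0.003,-0.006,0],0],
  [-1,[0,0,0],0],
])

```text
clock: 17.12
tcp_pos: [0.531, -0.0534, 0.0372]
ee_rot: [[1.0, -0.0, 0.0], [-0.0, -1.0, 0.001], [0.0, -0.001, -1.0]]
force: [0.6, 0.6, 0.5]
finger_gap: 0.0002
```

```bash
python3 -c "
from h import *
look2(.031);look()"
```

```text
S t [ 58 -10] w [610  -2] r 10.1 hsv [  2 255 171] 0.74
S t [ 22 -48] w [574 -40] r 10.6 hsv [ 10 255 173] 0.68
S t [-54 102] w [499 111] r 10.4 hsv [  1 255 153] 0.62
S t [-55   3] w [497  13] r 10.0 hsv [ 33 210 105] 0.6
S t [ -24 -111] w [ 526 -103] r 6.9 hsv [ 16 238  83] 0.55
S t [  13 -116] w [ 563 -108] r 9.8 hsv [  2 248  96] 0.52
t [-61 102] w [492 111] r 9.9 hsv [  0 255 129] 0.74
t [54 -7] w [605   1] r 9.7 hsv [  2 253 134] 0.53
t [ -46 -126] w [ 504 -117] r 9.8 hsv [ 16 245  80] 0.44
clock 17.32 tcp [ 0.5302 -0.0557  0.0373] F [-1.   0.3 -0.8] gap 0.0
```

Call:
jog_arm([
  [-1,[-0.004,0.001,0],0],
  [-1,[0,0,-0.02],0],
  [0.46,[0,0,-0.02],0],
  [0.46,[0.02,0.008,0],0],
  [0.46,[0.025,0.013,0],0],
  [0.46,[0,0,0],0],
  [0.46,[0,0,0],0],
])

```text
clock: 17.9
tcp_pos: [0.5716, -0.0793, 0.0774]
ee_rot: [[1.0, -0.004, 0.001], [-0.004, -1.0, -0.001], [0.001, 0.001, -1.0]]
force: [-0.4, 0.2, -0.4]
finger_gap: 0.0606
```

```bash
python3 -c "
from h import *
look2(.031);look()
s=arm.snapshot('scene');cv2.imwrite('pics/s4.png',cv2.resize(s['frame'][150:250,150:310],None,fx=5,fy=5,interpolation=cv2.INTER_CUBIC))"
```

```text
S t [-56   4] w [496  13] r 10.2 hsv [ 33 211 104] 0.87
S t [-55 102] w [498 111] r 9.5 hsv [  1 255 167] 0.76
S t [ -39 -117] w [ 511 -108] r 9.1 hsv [ 16 250 111] 0.73
S t [  14 -112] w [ 565 -104] r 9.8 hsv [  2 251  80] 0.72
S t [ 57 -10] w [608  -2] r 10.1 hsv [  2 255 155] 0.7
S t [ 20 -49] w [571 -40] r 10.3 hsv [ 10 255 189] 0.61
t [ 53 -10] w [604  -2] r 9.0 hsv [  2 255 134] 0.6
t [-60 101] w [493 111] r 10.2 hsv [  0 255 128] 0.55
clock 18.1 tcp [ 0.5698 -0.0777  0.0769] F [-0.4 -0.4 -0.1] gap 0.062
```

View pics/s4.png

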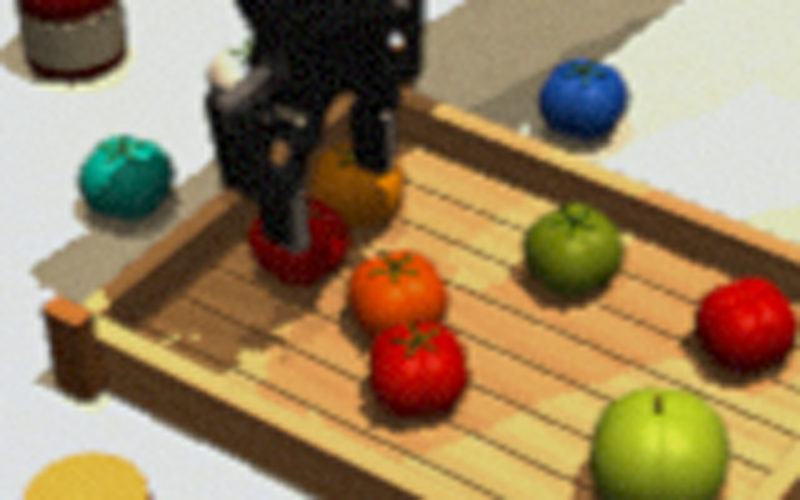

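Call:
jog_arm([
  [0.46,[0.002,-0.001,0.012],0],
  [0.46,[0,0,0.012],0],
  [0.46,[0,0,0.012],0],
  [0.46,[0,0,0.01],0],
  [0.46,[0,0,0],0],
])

```text
clock: 18.57
tcp_pos: [0.5709, -0.0768, 0.0283]
ee_rot: [[1.0, -0.003, -0.005], [-0.003, -1.0, 0.0], [-0.005, -0.0, -1.0]]
force: [-1.4, -0.1, -0.6]
finger_gap: 0.0623
```

Call:
jog_arm([
  [0.46,[0,0.004,0],0],
  [0.46,[0,0.004,0],0],
  [0.46,[0,0.004,0],0],
  [0.46,[0,0.004,0],0],
  [0.46,[0,0.004,0],0],
  [0.46,[0,0.004,0],0],
  [0.46,[0,0.004,0],0],
  [0.46,[0,0,0],0],
])

```text
clock: 19.23
tcp_pos: [0.5732, -0.1066, 0.0316]
ee_rot: [[1.0, -0.004, 0.001], [-0.004, -1.0, -0.001], [0.001, 0.001, -1.0]]
force: [-0.3, -0.1, 0.4]
finger_gap: 0.0627
```

```bash
python3 -c "
from h import *
look2(.031);look()"
```

```text
S t [-57   3] w [495  12] r 10.3 hsv [ 33 210 104] 0.72
S t [ -41 -116] w [ 509 -107] r 8.5 hsv [ 17 254 155] 0.71
S t [59 -8] w [611  -1] r 10.8 hsv [  2 255 163] 0.71
S t [-52 103] w [501 112] r 11.0 hsv [  1 255 152] 0.68
S t [ 20 -47] w [571 -39] r 9.9 hsv [ 10 255 192] 0.61
S t [ 1 -3] w [553   5] r 90.9 hsv [ 17 151 182] 0.51
S t [  19 -122] w [ 569 -114] r 8.5 hsv [  2 253  69] 0.49
t [ 52 -12] w [604  -4] r 9.8 hsv [  1 255 129] 0.85
t [-60 101] w [493 110] r 10.4 hsv [  1 255 126] 0.82
t [ 24 -34] w [575 -26] r 6.7 hsv [ 10 255 142] 0.38
clock 19.43 tcp [ 0.5733 -0.1051  0.0314] F [ 0.7 -0.8  0.1] gap 0.062
```

Call:
jog_arm([
  [0.46,[0.005,0,0],0],
  [0.46,[0.006,-0.001,0],0],
  [0.46,[0.006,-0.001,0],0],
  [0.46,[0.006,-0.002,0],0],
  [0.46,[0.006,-0.002,0],0],
  [0.46,[0.004,-0.002,0],0],
  [0.46,[0.002,0,0],0],
  [0.46,[0,0,0],0],
  [0.46,[-0.004,0,0],0],
  [0.46,[-0.004,0,0],0],
])

```text
clock: 20.27
tcp_pos: [0.5996, -0.0976, 0.0313]
ee_rot: [[1.0, -0.003, 0.0], [-0.003, -1.0, -0.0], [0.0, 0.0, -1.0]]
force: [-1.0, 0.2, -0.4]
finger_gap: 0.0626
```

```bash
python3 -c "
from h import *
look2(.031);look()"
```

```text
S t [ 58 -10] w [609  -2] r 10.4 hsv [  2 255 158] 0.7
S t [-55   3] w [497  12] r 10.7 hsv [ 33 209 106] 0.56
S t [-54 102] w [499 111] r 9.8 hsv [  1 255 158] 0.53
S t [ -39 -115] w [ 511 -106] r 8.9 hsv [ 17 255 168] 0.52
S t [  40 -118] w [ 590 -111] r 5.1 hsv [  3 243  67] 0.51
S t [ 19 -50] w [570 -42] r 9.9 hsv [ 10 255 197] 0.5
t [ 51 -10] w [603  -2] r 9.2 hsv [  2 255 134] 0.79
t [-60 102] w [493 111] r 10.3 hsv [  1 255 121] 0.65
clock 20.47 tcp [ 0.5997 -0.0975  0.0314] F [-0.1 -0.8  0.6] gap 0.062
```

Call:
jog_arm([
  [0.46,[0,0,-0.025],0],
  [-1,[0,0,-0.025],0],
  [-1,[0.006,-0.026,0],0],
  [-1,[0.006,-0.025,0],-0.2],
  [-1,[0,0,0],0],
  [-1,[0,0,0],0],
  [-1,[0,0,0],0],
])

```text
clock: 21.05
tcp_pos: [0.6119, -0.0468, 0.0812]
ee_rot: [[1.0, 0.0, -0.0], [0.0, -1.0, -0.001], [-0.0, 0.001, -1.0]]
force: [-0.5, -0.7, 1.2]
finger_gap: -0.0002
```

```bash
python3 -c "
from h import *
look2(.031);look()"
```

```text
S t [-55 101] w [498 111] r 10.1 hsv [  1 255 147] 0.86
S t [  49 -130] w [ 599 -122] r 10.1 hsv [  2 250  89] 0.78
S t [ 57 -10] w [608  -2] r 10.1 hsv [  2 255 157] 0.76
S t [ 22 -47] w [573 -39] r 9.6 hsv [ 10 255 183] 0.65
S t [-55   4] w [497  13] r 9.8 hsv [ 33 212 118] 0.49
S t [ -40 -102] w [510 -93] r 7.4 hsv [ 16 242  94] 0.46
t [ -46 -120] w [ 504 -111] r 10.0 hsv [ 16 250  87] 0.89
t [  42 -133] w [ 592 -125] r 10.0 hsv [  2 251  73] 0.73
t [-52 112] w [502 121] r 8.2 hsv [  1 251 123] 0.67
clock 21.25 tcp [ 0.6119 -0.0476  0.0813] F [-0.2 -0.1 -0.2] gap -0.0
```

Call:
jog_arm([
  [-1,[0.003,0.003,0.015],0],
  [-1,[0,0,0.015],0],
  [-1,[0,0,0.014],0],
  [-1,[0,0,0],0],
  [-1,[-0.007,0,0],0],
  [-1,[-0.007,0,0],0],
  [-1,[-0.007,0,0],0],
  [-1,[0,0,0],0],
])

```text
clock: 21.92
tcp_pos: [0.5927, -0.0494, 0.0379]
ee_rot: [[1.0, -0.0, -0.001], [-0.0, -1.0, 0.0], [-0.001, -0.0, -1.0]]
force: [-0.1, -0.7, 0.2]
finger_gap: -0.0003
```

```bash
python3 -c "
from h import *
look2(.031);look();print(arm.observe()['joint_positions'].round(2))"
```

```text
S t [-52 103] w [501 112] r 10.3 hsv [  1 255 148] 0.9
S t [  50 -131] w [ 600 -123] r 10.1 hsv [  2 249  90] 0.78
S t [60 -8] w [611   0] r 10.1 hsv [  2 255 157] 0.77
S t [  8 -45] w [559 -37] r 9.1 hsv [ 10 255 174] 0.72
t [  43 -134] w [ 593 -126] r 9.7 hsv [  1 251  77] 0.74
t [ -46 -120] w [ 504 -111] r 10.3 hsv [ 16 252  87] 0.6
clock 22.12 tcp [ 0.5944 -0.0491  0.0377] F [-0.3 -0.   0.2] gap 0.0
[-0.24  0.76  0.34  1.81 -0.39  0.64  0.33]
```

Call:
jog_arm([
  [-1,[-0.004,0,0],0],
  [-1,[-0.001,0,0],0],
  [-1,[0.008,0.001,0],0],
  [-1,[0.009,0,0],0],
  [-1,[0,0,0],0],
  [-1,[0,-0.007,0],0],
  [-1,[0,-0.007,0],0],
  [-1,[0,-0.007,0],0],
  [-1,[0,0,0],0],
])

```text
clock: 22.87
tcp_pos: [0.606, -0.0263, 0.0371]
ee_rot: [[1.0, 0.003, -0.001], [0.003, -1.0, 0.002], [-0.001, -0.002, -1.0]]
force: [0.5, 1.0, -0.9]
finger_gap: 0.0001
```

Call:
jog_arm([
  [-1,[0,0.008,0],0],
  [-1,[0,0.008,-0.02],0],
  [-0.48,[0,0,-0.025],0],
  [-0.48,[0,0,0],7],
  [-0.48,[0,0,0],7],
  [-0.48,[0,0,0],7],
  [-0.48,[0,0,0],7],
  [-0.48,[0,0,0],7],
  [-0.48,[0,0,0],7],
  [-0.48,[0,0,0],7],
])

```text
clock: 23.7
tcp_pos: [0.606, -0.0461, 0.0824]
ee_rot: [[0.651, -0.759, 0.0], [-0.759, -0.651, -0.0], [0.0, 0.0, -1.0]]
force: [-0.5, 0.3, -1.0]
finger_gap: 0.022
```

Call:
jog_arm([
  [-0.48,[0,0,0],7],
  [-0.48,[0,0,0],7],
  [-0.48,[0,0,0],7],
  [-0.48,[0,0,0],7],
  [-0.48,[0,0,0],7],
  [-0.48,[0,0,0],6],
  [-0.48,[0,0,0],0],
  [-0.48,[0,0,0],0],
])

```text
clock: 24.37
tcp_pos: [0.6059, -0.0458, 0.0822]
ee_rot: [[0.003, -1.0, -0.0], [-1.0, -0.003, -0.001], [0.001, 0.0, -1.0]]
force: [-0.2, 0.2, -0.5]
finger_gap: 0.0222
```

```bash
python3 -c "
from h import *
look2(.031);look();s=arm.snapshot('top')
for n in ('tomato0',):
  for d in arm.cut_out('top',n): print(at(s,d['centre'],.02)[:2].round(3))"
```

```text
S t [57  5] w [609  12] r 10.7 hsv [  2 254 160] 0.88
S t [  6 -47] w [557 -39] r 9.8 hsv [ 10 255 168] 0.71
S t [-55   3] w [497  13] r 10.0 hsv [ 33 211 118] 0.66
S t [  49 -130] w [ 599 -122] r 10.1 hsv [  2 252  91] 0.61
S t [-52 103] w [501 112] r 10.6 hsv [  1 255 142] 0.54
t [ -46 -120] w [ 504 -111] r 9.9 hsv [ 17 255 103] 0.83
t [-61   2] w [490  11] r 10.3 hsv [ 33 222  99] 0.59
t [  0 -50] w [551 -42] r 10.1 hsv [ 10 255 120] 0.52
clock 24.57 tcp [ 0.6062 -0.0455  0.0824] F [-0.1  0.1  0.3] gap 0.022
[ 0.592 -0.12 ]
[ 0.548 -0.046]
[ 0.51  -0.109]
[ 0.364 -0.06 ]
[ 0.555 -0.221]
[ 0.458 -0.222]
[0.484 0.007]
[0.527 0.325]
```

Call:
jog_arm([
  [-0.48,[0.035,0.017,0],0],
  [-0.48,[0.035,0.017,0],0],
  [-0.48,[0.035,0.017,0],0],
  [-0.48,[0.0095,0,0],-0.2],
  [-0.48,[0,0,0],0],
  [-0.48,[0,0,0],0],
  [-0.48,[0,0,0],0],
])

```text
clock: 25.25
tcp_pos: [0.5559, -0.1582, 0.0821]
ee_rot: [[0.006, -1.0, 0.0], [-1.0, -0.006, 0.001], [-0.001, -0.0, -1.0]]
force: [-0.4, 0.4, -0.8]
finger_gap: 0.022
```

```bash
python3 -c "
from h import *
look2(.031);s=look()
s=arm.snapshot('scene');cv2.imwrite('pics/s5.png',cv2.resize(s['frame'][140:240,140:300],None,fx=5,fy=5,interpolation=cv2.INTER_CUBIC))"
```

```text
S t [57  5] w [609  12] r 10.4 hsv [  2 255 174] 0.91
S t [  44 -132] w [ 594 -124] r 10.5 hsv [  2 254 154] 0.85
S t [-54   5] w [498  14] r 9.6 hsv [ 33 212 103] 0.84
S t [-52 103] w [501 112] r 10.3 hsv [  1 255 152] 0.75
S t [  4 -47] w [555 -39] r 11.5 hsv [ 10 255 178] 0.65
S t [ -39 -120] w [ 511 -111] r 9.5 hsv [ 17 255 164] 0.61
t [52  5] w [604  13] r 10.1 hsv [  2 255 150] 0.85
t [-56 103] w [497 112] r 10.1 hsv [  1 248 132] 0.61
t [ 4 -3] w [556   6] r 87.5 hsv [ 24 128 168] 0.57
clock 25.45 tcp [ 0.5557 -0.1584  0.0821] F [ 0.5 -0.6 -0.1] gap 0.023
```

View pics/s5.png

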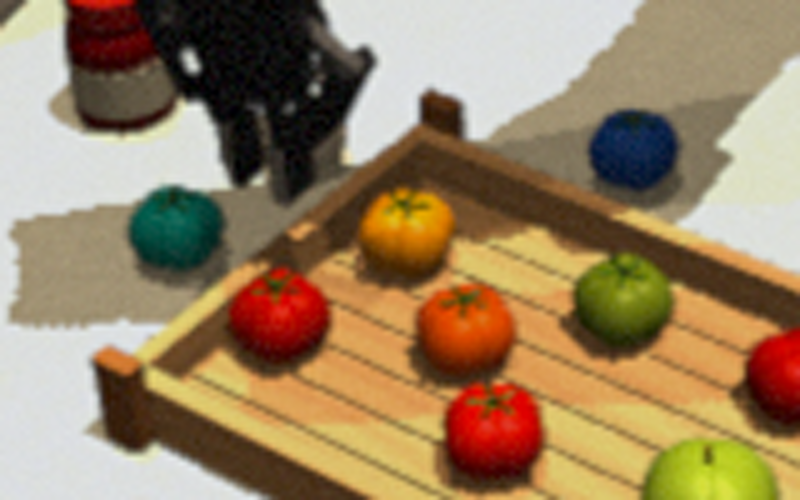

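Call:
jog_arm([
  [-0.48,[0.001,0,0.015],0],
  [-0.48,[0,0,0.012],0],
  [-0.48,[0,0,0.01],0],
  [-0.48,[0,0,0.006],0],
  [-0.48,[0,0,0],0],
])

```text
clock: 25.92
tcp_pos: [0.554, -0.1604, 0.0374]
ee_rot: [[0.004, -1.0, -0.003], [-1.0, -0.004, 0.001], [-0.001, 0.003, -1.0]]
force: [0.3, 0.2, -0.4]
finger_gap: 0.0223
```

Call:
jog_arm([
  [-0.48,[0,-0.006,0],0],
  [-0.48,[0,-0.006,0],0],
  [-0.48,[0,-0.006,0],0],
  [-0.48,[0,-0.006,0],0],
  [-0.48,[0,-0.006,0],0],
  [-0.48,[0,0,0],0],
])

```text
clock: 26.42
tcp_pos: [0.5871, -0.1607, 0.0397]
ee_rot: [[0.005, -1.0, 0.002], [-1.0, -0.005, -0.001], [0.001, -0.002, -1.0]]
force: [0.3, -0.7, 1.1]
finger_gap: 0.0222
```

```bash
python3 -c "
from h import *
look2(.031);look()"
```

```text
S t [ -42 -121] w [ 508 -112] r 9.5 hsv [ 17 251 114] 0.75
S t [  63 -122] w [ 613 -115] r 10.5 hsv [  2 255 146] 0.71
S t [57  5] w [609  13] r 10.6 hsv [  2 255 178] 0.65
S t [-52 103] w [501 112] r 10.6 hsv [  1 255 141] 0.65
S t [-56   5] w [496  14] r 10.2 hsv [ 33 210 106] 0.63
S t [  5 -50] w [556 -41] r 10.2 hsv [ 10 255 174] 0.59
t [53  4] w [605  12] r 9.8 hsv [  2 255 155] 0.56
t [ -57 -132] w [ 493 -123] r 5.7 hsv [ 16 252  85] 0.52
clock 26.62 tcp [ 0.585  -0.1604  0.0392] F [-0.3 -0.5  0.3] gap 0.022
```

Call:
jog_arm([
  [-0.48,[0,-0.006,0],0],
  [-0.48,[-0.001,-0.006,0],0],
  [-0.48,[-0.001,-0.005,0],0],
  [-0.48,[0,0,0],0],
])

```text
clock: 26.95
tcp_pos: [0.604, -0.1583, 0.0395]
ee_rot: [[0.005, -1.0, 0.002], [-1.0, -0.005, -0.0], [0.0, -0.002, -1.0]]
force: [-0.5, -0.5, 1.7]
finger_gap: 0.0224
```

```bash
python3 -c "
from h import *
look2(.031);look()"
```

```text
S t [57  5] w [609  13] r 10.6 hsv [  2 255 177] 0.87
S t [-57   2] w [495  11] r 9.7 hsv [ 33 214 108] 0.81
S t [  7 -49] w [558 -41] r 9.7 hsv [ 10 255 174] 0.71
S t [-53 103] w [501 113] r 10.5 hsv [  1 255 138] 0.68
S t [ -40 -120] w [ 510 -111] r 9.7 hsv [ 16 244 104] 0.56
S t [  68 -117] w [ 618 -109] r 9.9 hsv [  2 254 145] 0.54
S t [-2 -5] w [550   3] r 90.8 hsv [ 16 153 165] 0.42
t [ -47 -122] w [ 503 -113] r 10.0 hsv [ 16 248  84] 0.76
t [58  7] w [610  15] r 8.6 hsv [  2 255 158] 0.63
clock 27.15 tcp [ 0.602  -0.1584  0.0391] F [-0.2 -0.5  0.2] gap 0.022
```

Call:
jog_arm([
  [-0.48,[0.002,0.006,0],0],
  [-0.48,[0,0.006,0],0],
  [-0.48,[0,0,-0.02],0],
  [-0.48,[0,0,-0.03],0],
  [-0.48,[0,0,-0.04],0],
  [-0.48,[0,0,-0.04],0],
  [-0.48,[0.03,0,-0.02],0],
  [-0.48,[0.04,0,0],0],
  [-0.48,[0.04,0,0],0],
  [-0.48,[0,0,0],0],
])

```text
clock: 27.98
tcp_pos: [0.5869, -0.2808, 0.191]
ee_rot: [[-0.007, -1.0, 0.001], [-1.0, 0.007, -0.007], [0.007, -0.001, -1.0]]
force: [-1.4, -0.9, 0.3]
finger_gap: 0.0222
```

```bash
python3 -c "
from h import *
look2(.031);s=look('pics/c9.png')
for t in ['apple','jar_plum','vinegar','jar_amber','jar_small']:
    d=arm.cut_out('top',t)[:1]; print(t,[at(s,e['centre'],.045 if t=='apple' else .1)[:2].round(3) for e in d], np.round(d[0]['centre']) if d else None)"
```

```text
S t [-54 102] w [499 111] r 10.4 hsv [  1 255 148] 0.65
S t [  68 -115] w [ 618 -107] r 10.1 hsv [  2 254 163] 0.6
S t [  5 -49] w [556 -41] r 10.1 hsv [ 10 255 178] 0.57
S t [59  6] w [611  13] r 10.1 hsv [  2 255 171] 0.57
S t [ -40 -121] w [ 510 -113] r 9.4 hsv [ 17 255 168] 0.5
t [  1 -50] w [552 -42] r 10.0 hsv [ 10 255 152] 0.76
t [  63 -117] w [ 613 -110] r 9.7 hsv [  2 255 138] 0.74
t [-57   7] w [495  16] r 9.7 hsv [ 33 216  91] 0.71
t [52  4] w [604  12] r 10.0 hsv [  2 255 147] 0.67
clock 28.18 tcp [ 0.5903 -0.2695  0.1887] F [ 0.4 -0.1 -0. ] gap 0.022
apple [array([0.592, 0.13 ])] [202. 181.]
jar_plum [array([0.525, 0.31 ])] [122. 204.]
vinegar [array([0.665, 0.342])] [112. 146.]
jar_amber [] None
jar_small [array([ 0.459, -0.316])] [389. 234.]
```

View pics/c9.png

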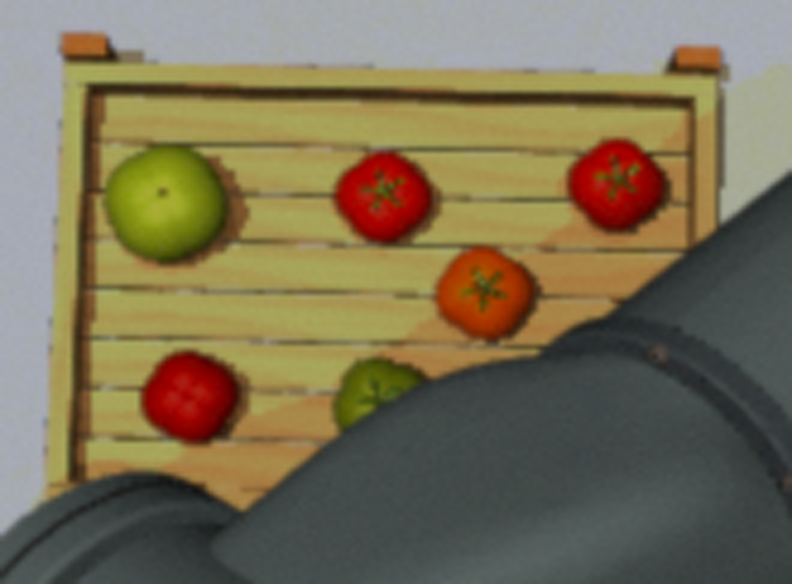

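The picture shows the apple where it was at (165,203), and the tomatoes spread apart with wide gaps. Yellow is hidden by the arm in this view, but the scene camera puts it at about (-42,-121). I'm handing in now.

```bash
python3 -c "
from h import *
print(arm.close_job())"
```

```text
the job is handed in; nothing more can be done
None
```

I nudged the six tomatoes apart into a single layer over the whole tray and handed the job in at about 28 s of the 72 s. None were gripped, and every force reading, taken at the end of each move, was under about 2 N.

Last positions measured, in tray mm (the two cameras disagree by up to about 5 mm):

| Item | Position | Part of the tray |
|---|---|---|
| yellow | (-43, -121) | sixth0 |
| tomato at the robot's far right (red) | (65, -116) | sixth1 |
| green | (-57, 5) | sixth2 |
| other red | (55, 5) | sixth3 |
| dark red | (-57, 102) | sixth4 |
| apple | (43, 115) | sixth5 |
| orange | (3, -49) | between the four at that end |

- **Gaps:** the smallest gap between neighbours is about 22 mm, between orange and the red in sixth3. The rest are about 28 mm or more, so wider than the finger's width asked for.
- **Off centre:** yellow is about 18 mm from the middle of its sixth and the far-right red about 13 mm. I left both there because the gaps and the cover were good.
- **Dark red tomato:** it rolled as it came off the heap, so its calyx is no longer on top.
- **Left alone:** the apple shows at the same pixels as at the start. The plum and small jars and the vinegar bottle measured within about 10 mm of their first positions.
- **Not confirmed:** in the last top picture the arm hid the yellow tomato and the amber jar was not found. Yellow's position comes from the scene camera, and the amber jar was not rechecked, though the arm stayed above it.

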